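# Clamp the soap rack to the tub

### The job

Push the clamp-on soap rack gently straight onto the ledge of the pink tub until it is fully home, then tighten its blue knob clockwise until the slip clutch lets go and has clicked at least once, stopping within a few clicks. Let go, leave the rack home, and do not disturb the steel katori and the soap dish standing on the ledge beside it.

Things in the scene. Friction and masses are not known exactly. Their poses are not given: they have to be found in the camera images.
- ledge_edge (a point): Middle of the outer edge of the near ledge of the pink plastic tub, at the ledge's top (140 mm above the tiles), +x pointing straight inward over the tub (the direction in which the rack is pushed home), z up. The tub stands firm, 500 (along x) x 580 x 140 mm high; the ledge is flat, 80 mm wide and 6 mm thick and runs along the whole near side.
- bracket (a joint): How far the soap rack's clamp has been pushed onto the rubber sleeve on the near ledge, in m, along +x of ledge_edge: 0.030 is fully home (spine hard against the sleeve). It starts 18 to 30 mm short of home, slides only along x, needs about 7 N to slide and stays where it is left.
- sleeve (a joint): How far the springy black rubber sleeve (66 mm wide, clipped over the ledge's edge under the clamp) is pushed inward with the rack on it, m, 0 at rest, along +x of ledge_edge: it gives 1 mm per 1.8 N and springs back. So while being pushed the rack lags 4 mm or more behind the hand's travel: push till it stops sliding. Beyond 12 mm (22 N) the sleeve is overloaded.
- spine (a point): On the rack: inner face of the clamp's spine, mid-width, level with the ledge's top; axes as ledge_edge's. The rack is a white C-shaped plastic clamp 50 mm wide, its upper arm 5 to 19 mm above the ledge's top and reaching 58 mm inward (+x) from here; a steel wire soap tray, 100 mm wide, sticks out 95 mm the other way (-x), 22 mm below the ledge's top.
- knob_grip (a point): Point to grip on the clamp's blue winged knob: on its upright axis, 26 mm inward (+x of ledge_edge) of the spine, 52 mm above the ledge's top. The wing is an upright bar 52 mm long (this point's x), 14 mm wide (y), 32 mm high: from 18 mm below this point to 14 mm above. Under it a 16 mm neck, then a steel screw collar 42 mm across with a red mark, its top 27 mm below this point. All slides with the rack.
- knob (a joint): Slip of the knob's clutch, rad, growing clockwise seen from above; 0 at start. Clockwise, the knob first turns screw and collar with it, easily (0.05 N m), for 0.5 to 2.1 rad (not known beforehand) and this stays 0. Then the screw is tight and stops; the clutch slips at a steady 0.3 N m: collar still, this grows. 0.25 rad is one click; five (1.25) are too many. Turned back it loosens the screw.
- katori_a: Small steel bowl, 72 mm across and 32 mm high, loose on the near ledge to one side of the rack. Origin: centre of its underside. Leave it alone.
- soap_dish: Green soap dish 70 x 100 mm, about 75 mm high with its half-open lid, loose on the near ledge to the other side of the rack. Origin: centre of its underside. Leave it alone.

How it is judged:
By the outcome, as a careful person would: the job done as asked, in the order asked, and still so for the second after the job is handed in, with the robot touching nothing.
It also fails if it takes over 58 s, if anything falls off the work surface, if the arm or the gripper's body presses on something with over 40 N, if the wrist force passes 120 N, or if a joint passes its speed limit or range.

### The arm

A 6-joint arm with a two-finger parallel gripper is mounted at the origin on the work surface. World frame = base frame: x ahead of the robot, y to its left, z up, the work surface at z = 0. Lengths are in m, angles in rad, forces in N, time in s.
With the tool pointing down it reaches from about 0.4 to 0.825 m from the base axis. Payload 7 kg.
Tool frame: the origin (TCP) lies at the very end of the fingers, on their centre line; the grasp point (between the pads) lies 19 mm behind it; z points along the fingers, y is the direction in which the jaws open and shut (so a half turn about z gives the same grasp; the last joint's range is limited). The gripper opens to 88 mm and grips with 3 to 60 N. Pads are 19 mm wide; open, the fingers measure 130 mm over their backs; the gripper's body (78 mm by 193 mm) begins 47 mm behind the grasp point.
Start: joints at [1.555, 0.359, 0.012, 0, -1.224, -0.288], TCP at [0.202, 0.644, 0.227] pointing down, gripper open.
Joint ranges: [-3.07, 3.07], [-1.43, 2.12], [-1.02, 1.25], [-3.03, 1.67], [-3.05, -0], [-3.03, 3.03]. Speed limits (rad/s): [2.39, 2.39, 3.01, 3.14, 3.14, 3.14].

### API

Orientations are given as a unit quaternion [x, y, z, w].
In Python, from cell import ctrl gives the robot as it stands. The module is installed in compiled form; this text tells all that it offers.
- The arm moves only by the tool jog_arm, never from a script. Its arguments are lists of equal length, an entry for each row: "jaw": the closure, from -1 (fully open) to 1 (shut); "offset": the shift along the tool's x, y, z in mm, a list of three; "angular": the turn, a rotation vector about the tool's x, y, z in degrees, a list of three. A call has 1 to 5 rows; each row shifts and turns the commanded pose from where the row before left it, along the tool's axes as they then stand; what a row does not reach is not made up. A row lasts 1/8 s, in which the tool goes at most 62.5 mm and 10.7 degrees, less where a joint would pass 70% of its speed; a pose out of reach is approached as far as the arm can. A call with a gripper value outside its range is refused whole. The fingers move at their own pace and stop on an object; the grip force is fixed at half the most. Time passes only in rows, so rows that do not move let the fingers close. It gives the time, the measured TCP pose, the force and the opening at its end, in the units of the state.
- ctrl.observe(): the state, without advancing time (a new reading comes with each control period).
- ctrl.capture(name): name is "scene" or "side" or "wrist"; returns a dict with "img" (480x640x3 uint8, blue, green, red), "depth" (480x640 float32, m along the optical axis (not along the pixel's ray), 0 where there is no reading), "camera_matrix" (3x3 intrinsics, pixels), "world_from_camera" (4x4, takes a point from camera to world coordinates); the wrist camera has in their place "tool_from_camera" (4x4, takes a point from camera to tool coordinates, whose origin is the TCP and whose axes are the flange's). Camera axes: x right, y up, looking along -z (the intrinsics and any distortion apply to the point x, -y, -z); pixel columns grow to the right and rows downward; lengths in m; the calibration is good to about 2 mm. A picture is of the moment at which its call begins: read the wrist's pose just before it.
- ctrl.sign_off(): hands the job in, once; it reports no verdict.
The state is a dict: "time": time; "q": joint angles; "joint_vel": joint speeds; "tau": joint torques, N m; "position": TCP position; "tool_rot": TCP orientation; "wrist_force": force on the tool from outside, world axes, zero at the start; "ft_torque": the same for the moment, N m; "width": finger opening in m.
Only numpy, scipy, OpenCV 4.12 (cv2) and the standard library are available. Lean on these libraries where they do the work, as an engineer would, in place of code of your own. Each camera call takes 0.05 s, during which the arm holds its last target. There are 200 camera calls.

## Working session

There is one attempt and no reset: what is moved stays moved. The work goes in short steps, Python scripts to look and compute and a tool call to move; the robot and the scene stay as the last step left them, time stands still between calls to the robot, and variables do not carry over. Pictures are saved under pics/ and viewed, about 8 in all and at most 12, crops included, and the job is handed in when it is done.

Besides the shell and the picture viewer there is one more tool, called after ">>>" as name(argument=value, ...) on one line, values as JSON. jog_arm: Moves the arm, as the interface text tells. Its arguments: {"type":"object","properties":{"jaw":{"type":"array"},"offset":{"type":"array"},"angular":{"type":"array"}},"required":["jaw","offset","angular"]}

```bash
mkdir -p pics; cat > h.py <<'E'
import numpy as np,cv2,pickle
from cell import ctrl
from scipy.spatial.transform import Rotation as R
def cap(n):
    s=ctrl.observe(); c=ctrl.capture(n)
    if n=="wrist":
        T=np.eye(4);T[:3,:3]=R.from_quat(s["tool_rot"]).as_matrix();T[:3,3]=s["position"]
        c["W"]=T@np.array(c["tool_from_camera"])
    else: c["W"]=np.array(c["world_from_camera"])
    K=np.array(c["camera_matrix"]);d=c["depth"];v,u=np.mgrid[:480,:640]
    P=np.stack([(u-K[0,2])/K[0,0]*d,-(v-K[1,2])/K[1,1]*d,-d],-1)
    c["P"]=P@c["W"][:3,:3].T+c["W"][:3,3]; c["P"][d==0]=np.nan
    return c
E
python3 - <<'E'
from h import *
s=ctrl.observe();print({k:np.round(v,3) for k,v in s.items()})
a=[cap(n) for n in("scene","side","wrist")]
pickle.dump(a,open("a.pkl","wb"))
for n,c in zip(("scene","side","wrist"),a): cv2.imwrite(f"pics/{n}0.png",c["img"]); print([k for k in c], np.round(c["W"],2).tolist())
cv2.imwrite("pics/both0.png",np.vstack([cv2.resize(np.hstack([a[0]["img"],a[1]["img"]]),(800,300)),cv2.resize(np.hstack([a[2]["img"],a[2]["img"]*0]),(800,300))]))
E
```

```text
{'time': np.float64(0.0), 'q': array([ 1.555,  0.359,  0.011, -0.   , -1.224, -0.288]), 'joint_vel': array([-0.001, -0.   , -0.002,  0.001,  0.001, -0.   ]), 'tau': array([-0.0000e+00, -5.8272e+01,  2.9305e+01,  6.9970e+00,  7.0000e-03,
       -0.0000e+00]), 'position': array([0.202, 0.644, 0.226]), 'tool_rot': array([ 0.988, -0.151, -0.   ,  0.001]), 'wrist_force': array([-0.065, -0.098, -0.395]), 'ft_torque': array([-0.023, -0.043, -0.014]), 'width': np.float64(0.088)}
['img', 'depth', 'camera_matrix', 'world_from_camera', 'W', 'P'] [[-0.23, -0.61, 0.76, 1.28], [0.97, -0.12, 0.19, 0.16], [-0.02, 0.78, 0.62, 0.77], [0.0, 0.0, 0.0, 1.0]]
['img', 'depth', 'camera_matrix', 'world_from_camera', 'W', 'P'] [[-0.99, 0.1, -0.11, 0.54], [-0.14, -0.56, 0.81, 0.64], [0.02, 0.82, 0.57, 0.63], [0.0, 0.0, 0.0, 1.0]]
['img', 'depth', 'camera_matrix', 'tool_from_camera', 'W', 'P'] [[-0.3, 0.91, 0.28, 0.28], [-0.95, -0.29, -0.09, 0.62], [0.0, -0.29, 0.96, 0.38], [0.0, 0.0, 0.0, 1.0]]
```

View pics/both0.png

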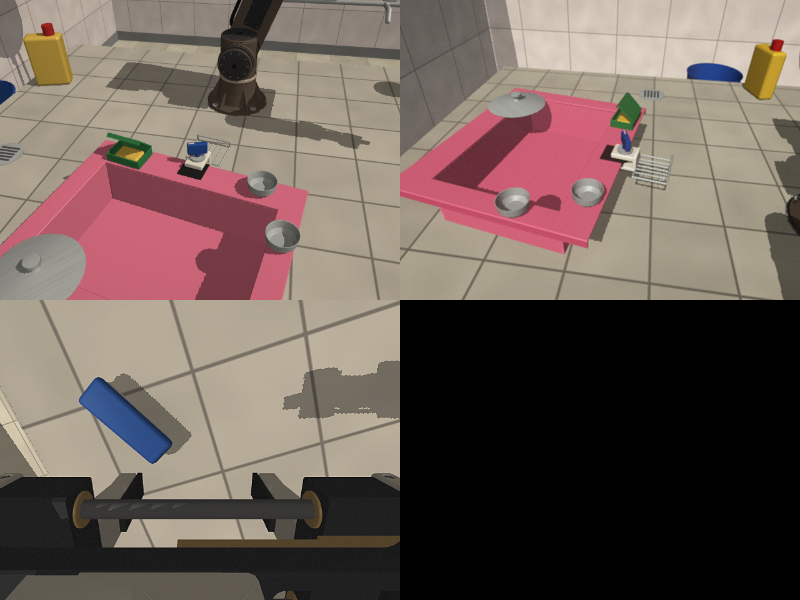

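The tiled scene and side views show the rack mid-ledge, with the blue knob at about (197,148) in the scene tile and the wire tray toward the robot. The green dish is at (130,150) and the katori at (262,183). The wrist view shows only floor and a loose blue block.

```bash
python3 - <<'E'
from h import *
a=pickle.load(open("a.pkl","rb"))
for n,c in zip(("scene","side"),a):
    P=c["P"];hsv=cv2.cvtColor(c["img"],cv2.COLOR_BGR2HSV);z=P[...,2]
    h,s,v=[hsv[...,i].astype(int) for i in range(3)]
    pink=(s>90)&((h>165)|(h<4))&(abs(z-.14)<.008)
    q=P[pink];print(n,"pink",len(q),np.nanmedian(z[pink]), np.round(cv2.boxPoints(r:=cv2.minAreaRect(q[:,:2].astype(np.float32))),3).tolist(),r[2])
    blue=(s>110)&(h>100)&(h<130)&(z>.12)&(z<.25)&(P[...,0]<1.0)
    n_,lab,st,ce=cv2.connectedComponentsWithStats(blue.astype(np.uint8))
    for i in range(1,n_):
        if st[i,4]>60:
            b=P[lab==i];print(" blue",st[i],np.round(np.percentile(b,[2,50,98],axis=0),3).tolist(),cv2.minAreaRect(b[:,:2].astype(np.float32)))
            t=b[b[:,2]>np.percentile(b[:,2],98)-.006];print("  top",len(t),t.mean(0).round(4),cv2.minAreaRect(t[:,:2].astype(np.float32)))
    green=(s>110)&(h>50)&(h<85)&(z>.12)&(z<.25); b=P[green];print(" green",np.round(np.percentile(b,[1,50,99],axis=0),3).tolist())
    gray=(s<60)&(z>.146)&(z<.2); 
    n_,lab,st,ce=cv2.connectedComponentsWithStats(gray.astype(np.uint8))
    for i in range(1,n_):
        if st[i,4]>100: b=P[lab==i];print(" gray",st[i],np.round(np.percentile(b,[1,50,99],axis=0),3).tolist(),b[b[:,2]>.168].mean(0).round(3))
s=a[0]["img"];cv2.imwrite("pics/crop1.png",np.hstack([cv2.resize(s[200:330,150:350],(400,260),interpolation=2),cv2.resize(a[1]["img"][130:310,280:560],(400,260),interpolation=2)]))
E
```

```text
scene pink 21189 0.14054713505405414 [[0.5230000019073486, -0.31299999356269836], [0.9629999995231628, -0.38600000739097595], [1.0570000410079956, 0.18799999356269836], [0.6169999837875366, 0.25999999046325684]] 80.6904067993164
 blue [299 226  33  25 604] [[0.566, -0.047, 0.17], [0.578, -0.023, 0.194], [0.586, -0.001, 0.208]] ((0.5743809938430786, -0.025202052667737007), (0.016866067424416542, 0.05068804696202278), 23.623197555541992)
  top 193 [ 0.5749 -0.0229  0.2053] ((0.5737554430961609, -0.025414347648620605), (0.01595938764512539, 0.050441399216651917), 22.144378662109375)
 green [[0.545, -0.265, 0.143], [0.599, -0.207, 0.158], [0.629, -0.157, 0.217]]
 gray [452   0 175  39 685] [[-0.7, 0.138, 0.154], [-0.687, 0.475, 0.194], [-0.558, 0.631, 0.2]] [-0.666  0.431  0.192]
 gray [350 103  50  25 852] [[0.098, -0.052, 0.148], [0.105, 0.0, 0.179], [0.11, 0.051, 0.2]] [ 0.105 -0.     0.185]
 gray [295 242  43  33 775] [[0.544, -0.053, 0.147], [0.59, -0.019, 0.159], [0.608, 0.003, 0.168]] [ 0.579 -0.018  0.171]
 gray [ 396  273   48   42 1235] [[0.605, 0.115, 0.146], [0.622, 0.149, 0.
[... 885 characters left out ...]
 green [[0.543, -0.256, 0.141], [0.576, -0.187, 0.18], [0.622, -0.156, 0.215]]
 gray [   0    3  640   76 9231] [[-0.389, -1.623, 0.147], [0.939, -1.606, 0.173], [1.719, -0.731, 0.199]] [ 0.88  -1.472  0.184]
 gray [ 150  146   73   37 1816] [[0.887, -0.323, 0.146], [0.95, -0.245, 0.151], [1.026, -0.188, 0.181]] [ 0.956 -0.254  0.178]
 gray [337 231  47  29 862] [[0.533, -0.048, 0.147], [0.568, -0.01, 0.157], [0.603, 0.005, 0.165]] [ 0.574 -0.014  0.172]
 gray [ 274  286   52   45 1348] [[0.603, 0.115, 0.146], [0.638, 0.133, 0.16], [0.67, 0.185, 0.172]] [0.637 0.149 0.17 ]
 gray [ 151  300   56   48 1512] [[0.751, 0.17, 0.146], [0.789, 0.191, 0.16], [0.819, 0.239, 0.172]] [0.785 0.204 0.17 ]
```

View pics/crop1.png

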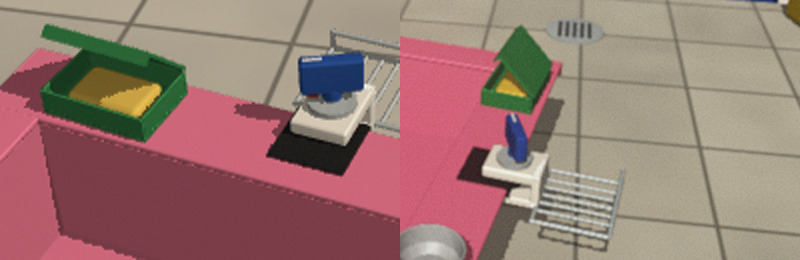

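>>> jog_arm(jaw=[-1, -1, -1, -1, -1], offset=[[0, 0, -40], [35, 33, -30], [37, 35, 0], [37, 35, 0], [37, 35, 0]], angular=[[0, 0, 0], [0, 0, 0], [0, 0, 0], [0, 0, 0], [0, 0, 0]])

```text
time: 0.78
position: [0.3004, 0.4671, 0.2965]
tool_rot: [0.989, -0.151, -0.0, 0.0]
wrist_force: [0.5, 0.8, -0.2]
width: 0.0877
```

>>> jog_arm(jaw=[-1, -1, -1, -1, -1], offset=[[37, 35, 0], [37, 35, 0], [37, 35, 0], [37, 35, 0], [37, 35, 0]], angular=[[0, 0, 0], [0, 0, 0], [0, 0, 0], [0, 0, 0], [0, 0, 0]])

```text
time: 1.4
position: [0.4245, 0.2448, 0.2966]
tool_rot: [0.989, -0.151, -0.0, -0.0]
wrist_force: [1.4, 1.0, -1.0]
width: 0.0876
```

>>> jog_arm(jaw=[-1, -1, -1, -1, -1], offset=[[37, 35, 0], [37, 35, 0], [37, 35, 0], [37, 35, 0], [37, 35, 0]], angular=[[0, 0, 0], [0, 0, 0], [0, 0, 0], [0, 0, 0], [0, 0, 0]])

```text
time: 2.02
position: [0.5488, 0.0224, 0.2965]
tool_rot: [0.988, -0.151, -0.0, -0.0]
wrist_force: [0.6, 1.1, 0.4]
width: 0.0875
```

>>> jog_arm(jaw=[-1, -1, -1, -1, -1], offset=[[0, 0, 0], [0, 0, 0], [0, 0, 0], [0, 0, 0], [0, 0, 0]], angular=[[0, 0, 10], [0, 0, 10], [0, 0, 10], [0, 0, 10], [0, 0, 10]])

```text
time: 2.65
position: [0.5481, 0.024, 0.2963]
tool_rot: [0.83, -0.557, -0.0, 0.0]
wrist_force: [0.1, -0.5, 0.3]
width: 0.0876
```

```bash
python3 - <<'E'
from h import *
s=ctrl.observe();print({k:np.round(s[k],3) for k in ("time","q","position","tool_rot","wrist_force","ft_torque")})
c=cap("wrist");d=cap("side")
pickle.dump([c,d],open("b.pkl","wb"))
cv2.imwrite("pics/wrist1.png",np.hstack([cv2.resize(c["img"],(480,360)),cv2.resize(d["img"][130:310,280:560],(320,206),interpolation=2)[:, :].copy() if 0 else cv2.copyMakeBorder(cv2.resize(d["img"][80:310,280:590],(320,240)),0,120,0,0,0)]))
P=c["P"];hsv=cv2.cvtColor(c["img"],cv2.COLOR_BGR2HSV);z=P[...,2];h,sa,v=[hsv[...,i].astype(int) for i in range(3)]
blue=(sa>110)&(h>100)&(h<130)&(z>.17)&(z<.22)
b=P[blue];print(len(b),np.percentile(b,[2,50,98],axis=0).round(4))
t=b[b[:,2]>np.percentile(b[:,2],95)-.005];print(len(t),t.mean(0),cv2.minAreaRect(t[:,:2].astype(np.float32)))
E
```

```text
{'time': np.float64(2.65), 'q': array([ 0.401,  0.112, -0.155, -0.   , -1.304, -0.012]), 'position': array([0.548, 0.024, 0.296]), 'tool_rot': array([ 0.83 , -0.557, -0.   ,  0.   ]), 'wrist_force': array([ 0.097, -0.481,  0.326]), 'ft_torque': array([ 0.078,  0.016, -0.021])}
1217 [[ 0.5602 -0.0492  0.2024]
 [ 0.571  -0.0246  0.2046]
 [ 0.583  -0.0024  0.2062]]
1216 [ 0.5712787  -0.02505737  0.20461255] ((0.5714369416236877, -0.025463158264756203), (0.013564763590693474, 0.05148688703775406), 18.599170684814453)
```

View pics/wrist1.png

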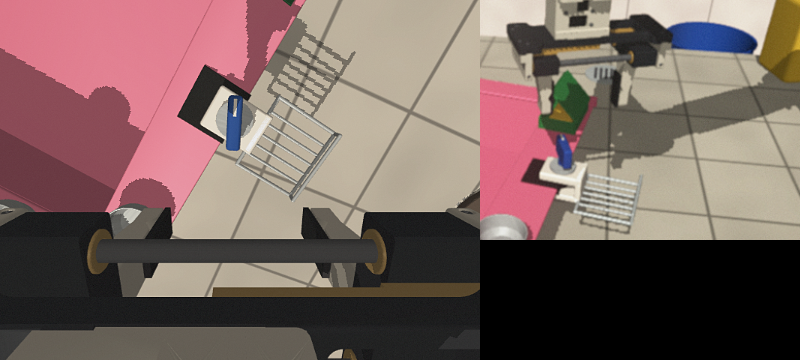

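Wrist view (left tile): wing at about (233,123), top centre at (0.5714, -0.0252), normal at about 19°. The rack, tray and black sleeve are clearly visible and there is free space around the knob. I'll align and descend.

>>> jog_arm(jaw=[-1, -1, -1, -1, -1], offset=[[0, 0, 0], [27, -3, 0], [27, -3, 0], [0, 0, 30], [0, 0, 20]], angular=[[0, 0, 3.5], [0, 0, 0], [0, 0, 0], [0, 0, 0], [0, 0, 0]])

```text
time: 3.38
position: [0.5712, -0.0254, 0.2451]
tool_rot: [0.816, -0.578, -0.001, 0.0]
wrist_force: [-0.2, -0.7, -0.3]
width: 0.0876
```

```bash
python3 - <<'E'
from h import *
s=ctrl.observe();print({k:np.round(s[k],4) for k in ("time","q","position","tool_rot","wrist_force","ft_torque")})
d=cap("side")
cv2.imwrite("pics/side2.png",cv2.resize(d["img"][60:260,260:520],(520,400)))
E
```

```text
{'time': np.float64(3.375), 'q': array([ 2.9730e-01,  1.7870e-01, -1.9110e-01, -5.0000e-04, -1.2022e+00,
        4.0000e-02]), 'position': array([ 0.5712, -0.0254,  0.2451]), 'tool_rot': array([ 8.157e-01, -5.785e-01, -5.000e-04,  3.000e-04]), 'wrist_force': array([-0.1881, -0.6565, -0.3426]), 'ft_torque': array([ 0.0718, -0.0154, -0.018 ])}
```

View pics/side2.png

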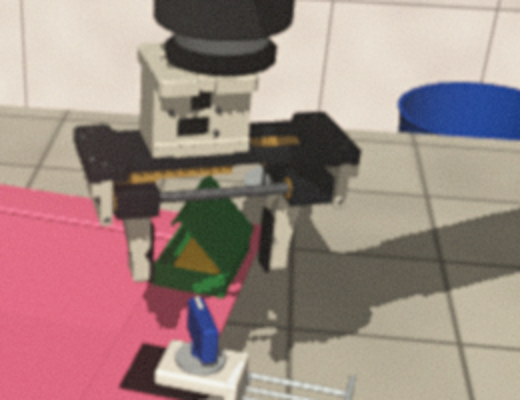

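The side view shows the fingers straddling the wing (200,330) with clear room. I'll descend and close.

>>> jog_arm(jaw=[-1, -1, -1, -1, -1], offset=[[0, 0, 20], [0, 0, 20], [0, 0, 20], [0, 0, 10], [0, 0, 0]], angular=[[0, 0, 0], [0, 0, 0], [0, 0, 0], [0, 0, 0], [0, 0, 0]])

```text
time: 4.05
position: [0.5715, -0.025, 0.1764]
tool_rot: [0.815, -0.579, -0.0, 0.0]
wrist_force: [0.0, -0.3, 0.5]
width: 0.0875
```

>>> jog_arm(jaw=[0.4, 0.7, 1, 1, 1], offset=[[0, 0, 0], [0, 0, 0], [0, 0, 0], [0, 0, 0], [0, 0, 0]], angular=[[0, 0, 0], [0, 0, 0], [0, 0, 0], [0, 0, 0], [0, 0, 0]])

```text
time: 4.68
position: [0.5717, -0.025, 0.1766]
tool_rot: [0.815, -0.58, 0.0, -0.0]
wrist_force: [-1.1, -0.5, -0.0]
width: 0.0433
```

>>> jog_arm(jaw=[1, 1, 1], offset=[[0, 0, 0], [0, 0, 0], [0, 0, 0]], angular=[[0, 0, 0], [0, 0, 0], [0, 0, 0]])

```text
time: 5.05
position: [0.5715, -0.0252, 0.1765]
tool_rot: [0.815, -0.58, -0.0, 0.0]
wrist_force: [-1.2, -0.9, 1.0]
width: 0.0137
```

>>> jog_arm(jaw=[1, 1, 1, 1, 1], offset=[[0.95, -1.76, 0], [0.95, -1.76, 0], [0.95, -1.76, 0], [0.95, -1.76, 0], [0.95, -1.76, 0]], angular=[[0, 0, 0], [0, 0, 0], [0, 0, 0], [0, 0, 0], [0, 0, 0]])

```text
time: 5.68
position: [0.5802, -0.0266, 0.1764]
tool_rot: [0.815, -0.58, -0.001, 0.001]
wrist_force: [-6.9, 1.6, 6.0]
width: 0.0137
```

>>> jog_arm(jaw=[1, 1, 1], offset=[[0.95, -1.76, 0], [0.95, -1.76, 0], [0, 0, 0]], angular=[[0, 0, 0], [0, 0, 0], [0, 0, 0]])

```text
time: 6.05
position: [0.5843, -0.0273, 0.1764]
tool_rot: [0.815, -0.58, -0.001, 0.001]
wrist_force: [-6.9, 1.9, 4.2]
width: 0.014
```

>>> jog_arm(jaw=[1, 1, 1, 1], offset=[[0.71, -1.32, 0], [0.71, -1.32, 0], [0.71, -1.32, 0], [0, 0, 0]], angular=[[0, 0, 0], [0, 0, 0], [0, 0, 0], [0, 0, 0]])

```text
time: 6.55
position: [0.5887, -0.028, 0.1764]
tool_rot: [0.815, -0.58, -0.001, 0.001]
wrist_force: [-7.0, 1.2, 5.4]
width: 0.014
```

>>> jog_arm(jaw=[1, 1, 1], offset=[[0.71, -1.32, 0], [0.71, -1.32, 0], [0, 0, 0]], angular=[[0, 0, 0], [0, 0, 0], [0, 0, 0]])

```text
time: 6.92
position: [0.5916, -0.0285, 0.1764]
tool_rot: [0.815, -0.58, -0.001, 0.001]
wrist_force: [-6.9, 1.4, 4.7]
width: 0.0137
```

>>> jog_arm(jaw=[1, 1, 1], offset=[[0.48, -0.88, 0], [0.48, -0.88, 0], [0, 0, 0]], angular=[[0, 0, 0], [0, 0, 0], [0, 0, 0]])

```text
time: 7.3
position: [0.5936, -0.0288, 0.1764]
tool_rot: [0.815, -0.58, -0.001, 0.001]
wrist_force: [-7.2, 2.3, 4.7]
width: 0.0138
```

>>> jog_arm(jaw=[1, 1, 1], offset=[[0.48, -0.88, 0], [0.48, -0.88, 0], [0, 0, 0]], angular=[[0, 0, 0], [0, 0, 0], [0, 0, 0]])

```text
time: 7.68
position: [0.5955, -0.0291, 0.1764]
tool_rot: [0.815, -0.58, -0.001, 0.001]
wrist_force: [-7.3, 2.3, 5.1]
width: 0.0139
```

>>> jog_arm(jaw=[1, 1, 1], offset=[[0.48, -0.88, 0], [0.48, -0.88, 0], [0, 0, 0]], angular=[[0, 0, 0], [0, 0, 0], [0, 0, 0]])

```text
time: 8.05
position: [0.5975, -0.0294, 0.1764]
tool_rot: [0.815, -0.58, -0.001, 0.001]
wrist_force: [-6.1, 1.8, 4.0]
width: 0.0141
```

>>> jog_arm(jaw=[1, 1, 1], offset=[[0.48, -0.88, 0], [0.48, -0.88, 0], [0, 0, 0]], angular=[[0, 0, 0], [0, 0, 0], [0, 0, 0]])

```text
time: 8.43
position: [0.5992, -0.0298, 0.1764]
tool_rot: [0.815, -0.58, -0.001, 0.001]
wrist_force: [-8.8, 2.4, 5.7]
width: 0.014
```

>>> jog_arm(jaw=[1, 1, 1], offset=[[0.48, -0.88, 0], [0.48, -0.88, 0], [0, 0, 0]], angular=[[0, 0, 0], [0, 0, 0], [0, 0, 0]])

```text
time: 8.8
position: [0.6006, -0.03, 0.1763]
tool_rot: [0.815, -0.58, -0.002, 0.001]
wrist_force: [-10.0, 3.2, 7.2]
width: 0.014
```

>>> jog_arm(jaw=[1, 1, 1], offset=[[0.48, -0.88, 0], [0.48, -0.88, 0], [0, 0, 0]], angular=[[0, 0, 0], [0, 0, 0], [0, 0, 0]])

```text
time: 9.18
position: [0.602, -0.0303, 0.1763]
tool_rot: [0.814, -0.58, -0.002, 0.001]
wrist_force: [-12.7, 5.0, 8.0]
width: 0.0135
```

Force climbed from a steady 7 N to 13.5 N, so the rack is home. I'll ease back until the sleeve is unloaded.

>>> jog_arm(jaw=[1, 1, 1, 1, 1], offset=[[-0.71, 1.32, 0], [-0.71, 1.32, 0], [-0.71, 1.32, 0], [-0.71, 1.32, 0], [0, 0, 0]], angular=[[0, 0, 0], [0, 0, 0], [0, 0, 0], [0, 0, 0], [0, 0, 0]])

```text
time: 9.8
position: [0.5978, -0.0295, 0.1764]
tool_rot: [0.815, -0.58, -0.001, 0.001]
wrist_force: [-5.6, 2.3, 4.3]
width: 0.014
```

>>> jog_arm(jaw=[1, 1, 1, 1, 1], offset=[[-0.71, 1.32, 0], [-0.71, 1.32, 0], [-0.24, 0.44, 0], [0, 0, 0], [0, 0, 0]], angular=[[0, 0, 0], [0, 0, 0], [0, 0, 0], [0, 0, 0], [0, 0, 0]])

```text
time: 10.42
position: [0.5955, -0.029, 0.1765]
tool_rot: [0.815, -0.58, 0.0, -0.0]
wrist_force: [-2.6, 0.2, 1.1]
width: 0.0138
```

```bash
python3 - <<'E'
from h import *
s=ctrl.observe();print({k:np.round(s[k],4) for k in ("time","q","position","tool_rot","wrist_force","ft_torque","tau")})
E
```

```text
{'time': np.float64(10.425), 'q': array([ 2.7890e-01,  2.6720e-01, -2.3840e-01,  1.0000e-04, -1.0652e+00,
        5.4300e-02]), 'position': array([ 0.5955, -0.029 ,  0.1765]), 'tool_rot': array([ 8.146e-01, -5.800e-01,  1.000e-04, -0.000e+00]), 'wrist_force': array([-2.6463,  0.1995,  1.1157]), 'ft_torque': array([-0.2051,  0.666 , -0.0674]), 'tau': array([ 4.91600e-01, -4.87019e+01,  2.82399e+01,  6.53790e+00,
        8.49000e-01,  1.51000e-02])}
```

>>> jog_arm(jaw=[1, 1, 1, 1, 1], offset=[[0, 0, 0], [0, 0, 0], [0, 0, 0], [0, 0, 0], [0, 0, 0]], angular=[[0, 0, 5], [0, 0, 5], [0, 0, 5], [0, 0, 5], [0, 0, 5]])

```text
time: 11.05
position: [0.5957, -0.0289, 0.1766]
tool_rot: [-0.669, 0.744, -0.0, 0.0]
wrist_force: [-0.6, 0.4, 0.9]
width: 0.0141
```

```bash
cat > t.py <<'E'
from h import *
s=ctrl.observe();print({k:np.round(s[k],3).tolist() for k in ("time","q","position","wrist_force","ft_torque")},"tau6",s["tau"][5].round(3), "yawx",np.degrees(2*np.arctan2(s["tool_rot"][1],s["tool_rot"][0])).round(1))
E
python3 t.py
```

```text
{'time': 11.05, 'q': [0.279, 0.267, -0.238, 0.0, -1.065, -0.385], 'position': [0.596, -0.029, 0.177], 'wrist_force': [-0.556, 0.407, 0.943], 'ft_torque': [-0.098, 0.451, 0.05]} tau6 1.102 yawx 263.9
```

>>> jog_arm(jaw=[1, 1, 1, 1], offset=[[0, 0, 0], [0, 0, 0], [0, 0, 0], [0, 0, 0]], angular=[[0, 0, 5], [0, 0, 5], [0, 0, 5], [0, 0, 5]])

```text
time: 11.55
position: [0.5958, -0.029, 0.1766]
tool_rot: [-0.529, 0.848, -0.0, 0.0]
wrist_force: [-1.4, -0.8, -0.9]
width: 0.0136
```

```bash
python3 t.py
```

```text
{'time': 11.55, 'q': [0.279, 0.267, -0.238, 0.0, -1.065, -0.734], 'position': [0.596, -0.029, 0.177], 'wrist_force': [-1.395, -0.788, -0.932], 'ft_torque': [-0.268, 0.194, 0.055]} tau6 1.1 yawx 243.9
```

>>> jog_arm(jaw=[1, 1, 1, 1], offset=[[0, 0, 0], [0, 0, 0], [0, 0, 0], [0, 0, 0]], angular=[[0, 0, 5], [0, 0, 5], [0, 0, 5], [0, 0, 5]])

```text
time: 12.05
position: [0.5959, -0.0292, 0.1766]
tool_rot: [-0.374, 0.927, -0.0, 0.0]
wrist_force: [-0.6, -2.5, -0.8]
width: 0.0136
```

```bash
python3 t.py
```

```text
{'time': 12.05, 'q': [0.279, 0.267, -0.238, 0.001, -1.065, -1.083], 'position': [0.596, -0.029, 0.177], 'wrist_force': [-0.594, -2.523, -0.753], 'ft_torque': [-0.689, -0.08, -0.015]} tau6 1.097 yawx 223.9
```

>>> jog_arm(jaw=[1, 1, 1, 1], offset=[[0, 0, 0], [0, 0, 0], [0, 0, 0], [0, 0, 0]], angular=[[0, 0, 5], [0, 0, 5], [0, 0, 5], [0, 0, 5]])

```text
time: 12.55
position: [0.5959, -0.0295, 0.1766]
tool_rot: [-0.207, 0.978, -0.0, 0.0]
wrist_force: [0.7, -3.6, -1.4]
width: 0.0137
```

```bash
python3 t.py
```

```text
{'time': 12.55, 'q': [0.279, 0.267, -0.238, 0.001, -1.065, -1.432], 'position': [0.596, -0.029, 0.177], 'wrist_force': [0.745, -3.575, -1.361], 'ft_torque': [-1.266, -0.156, 0.109]} tau6 1.095 yawx 203.9
```

>>> jog_arm(jaw=[1, 1, 1, 1], offset=[[0.3, -0.5, 0], [0, 0, 0], [0, 0, 0], [0, 0, 0]], angular=[[0, 0, 5], [0, 0, 5], [0, 0, 5], [0, 0, 5]])

```text
time: 13.05
position: [0.5959, -0.03, 0.1766]
tool_rot: [-0.035, 0.999, -0.0, 0.0]
wrist_force: [-0.2, -3.0, -0.3]
width: 0.0135
```

```bash
python3 t.py
```

```text
{'time': 13.05, 'q': [0.278, 0.267, -0.238, 0.001, -1.064, -1.78], 'position': [0.596, -0.03, 0.177], 'wrist_force': [-0.158, -3.032, -0.287], 'ft_torque': [-1.256, -0.267, 0.335]} tau6 0.844 yawx 184.0
```

Torque stepped from about 0.05–0.1 to 0.335 N m and joint 6's torque shifted by 0.25, so the clutch is slipping somewhere in the last 20°. I'll turn 25° more, for 1.7–3.1 clicks.

>>> jog_arm(jaw=[1, 1, 1, 1, 1], offset=[[0, 0, 0], [0, 0, 0], [0, 0, 0], [0, 0, 0], [0, 0, 0]], angular=[[0, 0, 5], [0, 0, 5], [0, 0, 5], [0, 0, 5], [0, 0, 5]])

```text
time: 13.68
position: [0.5957, -0.0305, 0.1766]
tool_rot: [0.183, 0.983, -0.001, 0.0]
wrist_force: [0.4, -5.1, -0.8]
width: 0.0138
```

```bash
python3 t.py
```

```text
{'time': 13.675, 'q': [0.277, 0.267, -0.239, 0.002, -1.065, -2.216], 'position': [0.596, -0.031, 0.177], 'wrist_force': [0.43, -5.068, -0.764], 'ft_torque': [-2.12, -0.26, 0.337]} tau6 0.842 yawx 159.0
```

>>> jog_arm(jaw=[1, 1, 0.2, 0, 0], offset=[[-0.4, -0.9, 0], [0, 0, 0], [0, 0, 0], [0, 0, 0], [0, 0, 0]], angular=[[0, 0, 0], [0, 0, 0], [0, 0, 0], [0, 0, 0], [0, 0, 0]])

```text
time: 14.3
position: [0.5953, -0.0303, 0.1765]
tool_rot: [0.181, 0.983, 0.0, -0.0]
wrist_force: [0.2, -0.6, -0.6]
width: 0.0385
```

>>> jog_arm(jaw=[0, 0, 0, 0, 0], offset=[[0, 0, 0], [0, 0, 0], [0, 0, -5], [0, 0, -15], [0, 0, -25]], angular=[[0, 0, 0], [0, 0, 0], [0, 0, 0], [0, 0, 0], [0, 0, 0]])

```text
time: 14.92
position: [0.5951, -0.0306, 0.2224]
tool_rot: [0.181, 0.983, -0.0, -0.0]
wrist_force: [1.1, -0.4, 1.0]
width: 0.0439
```

>>> jog_arm(jaw=[0, 0, 0, 0, 0], offset=[[0, 0, -30], [0, 0, -30], [0, 0, -30], [0, 0, -20], [0, 0, 0]], angular=[[0, 0, 0], [0, 0, 0], [0, 0, 0], [0, 0, 0], [0, 0, 0]])

```text
time: 15.55
position: [0.5961, -0.0305, 0.3345]
tool_rot: [0.181, 0.983, 0.001, 0.002]
wrist_force: [0.2, -0.0, -0.8]
width: 0.0438
```

```bash
python3 t.py; python3 - <<'E'
from h import *
cs=[cap(n) for n in("scene","side")];pickle.dump(cs,open("e.pkl","wb"))
a=pickle.load(open("a.pkl","rb"))
for n,c0,c in zip(("scene","side"),a,cs):
  for tag,c in (("before",c0),("after",c)):
    P=c["P"];hsv=cv2.cvtColor(c["img"],cv2.COLOR_BGR2HSV);z=P[...,2];h,s,v=[hsv[...,i].astype(int) for i in range(3)]
    box=(P[...,0]>.5)&(P[...,0]<.7)
    b=P[(s>110)&(h>100)&(h<130)&(z>.17)&(z<.212)&box&(abs(P[...,1])<.1)]
    g=P[(s>110)&(h>50)&(h<85)&(z>.12)&(z<.25)&box]
    k=P[(s<60)&(z>.165)&(z<.18)&box&(P[...,1]>.08)]
    w=P[(s<60)&(v>120)&(z>.15)&(z<.168)&box&(abs(P[...,1])<.08)]
    r=cv2.minAreaRect(b[:,:2].astype(np.float32)) if len(b) else None
    print(n,tag,"knob",r,"dish",np.nanmedian(g,0).round(3),"katori",k.mean(0).round(3),"rackarm",np.percentile(w,[2,50,98],axis=0).round(3).tolist())
cv2.imwrite("pics/end.png",np.hstack([cv2.resize(cs[0]["img"][180:340,130:350],(400,290)),cv2.resize(cs[1]["img"][110:310,280:556],(400,290))]))
E
```

```text
{'time': 15.55, 'q': [0.276, 0.178, 0.008, 0.001, -1.396, -2.212], 'position': [0.596, -0.031, 0.335], 'wrist_force': [0.184, -0.0, -0.771], 'ft_torque': [0.016, -0.151, -0.013]} tau6 0.0 yawx 159.1
scene before knob ((0.5743809938430786, -0.025202052667737007), (0.016866067424416542, 0.05068804696202278), 23.623197555541992) dish [ 0.599 -0.207  0.158] katori [0.638 0.149 0.17 ] rackarm [[0.545, -0.051, 0.151], [0.59, -0.017, 0.159], [0.606, 0.003, 0.167]]
scene after knob ((0.5972902178764343, -0.028990309685468674), (0.015207093209028244, 0.052950769662857056), 68.80367279052734) dish [ 0.598 -0.207  0.158] katori [0.638 0.148 0.17 ] rackarm [[0.566, -0.055, 0.151], [0.612, -0.019, 0.159], [0.63, -0.001, 0.167]]
side before knob ((0.5701476335525513, -0.022028962150216103), (0.01322778407484293, 0.048759862780570984), 19.4364070892334) dish [ 0.576 -0.187  0.18 ] katori [0.636 0.148 0.169] rackarm [[0.535, -0.045, 0.151], [0.569, -0.011, 0.158], [0.602, 0.004, 0.165]]
side after knob ((0.5936762094497681, -0.026269422844052315), (0.01484350860118866, 0.05076265707612038), 64.68878173828125) dish [ 0.576 -0.167  0.16 ] katori [0.637 0.148 0.169] rackarm [[0.558, -0.046, 0.151], [0.59, -0.015, 0.158], [0.625, 0.0, 0.165]]
```

View pics/end.png

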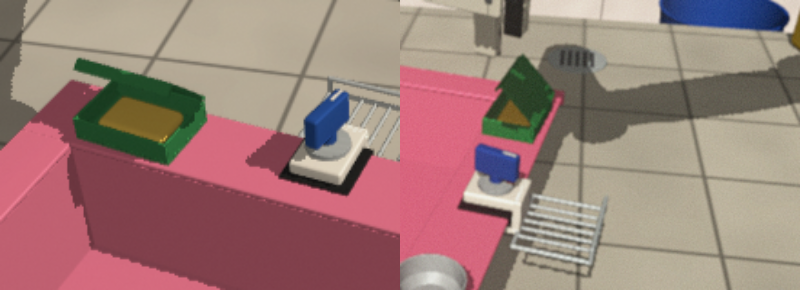

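The end picture shows the rack seated with its spine at the ledge edge (right tile, about (515,205)), the wing turned, and the dish and katori where they were. Everything measured agrees, so I'm handing in.

```bash
python3 -c "
from cell import ctrl
print(ctrl.sign_off(), ctrl.observe()['time'])"
```

```text
the job is handed in; nothing more can be done
the job is handed in; nothing more can be done
```

The rack is home, the knob is tightened past its first click, and the job is handed in; the robot's clock stood at about 16 s of the 58 s allowed.

- **Push:** I gripped the knob's wing and pushed along the ledge's inward direction. The force held at about 7 N while the rack slid, then climbed to 13.5 N, below the sleeve's 22 N limit. I then eased back to about 2.6 N. The cameras show the rack about 23 mm further in, which matches the hand's travel less the sleeve's give.
- **Knob:** I turned it clockwise 130° in one grip. The torque rose from about 0.05–0.1 to 0.335 N m between 85° and 105°, and stayed at 0.337 N m through a last 25°. That puts the slip at roughly 25–45°, or about 1.7–3.1 clicks. The clicks are worked out from the torque, not counted directly.
- **Release:** I let go and rose straight up to about 0.33 m; the last force reading was within noise.
- **Neighbours:** In the scene camera the soap dish and katori are within 1 mm of where they started. The side camera agrees for the katori. Its colour-based dish reading shifted by 20 mm, which I put down to the arm's shadow on the dish, since the scene camera and the picture show it unmoved.

While turning, a sideways force built up to 5 N because the grip was slightly off the knob's axis. I relieved it before letting go.

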